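# Latch the sample slide in the reader and start it

## Robot

A 7-joint arm with a two-finger parallel gripper is mounted at the origin on the work surface. World frame = base frame: x ahead of the robot, y to its left, z up, the work surface at z = 0. Lengths are in m, angles in rad, forces in N, time in s.
With the tool pointing down it reaches from about 0.4 to 0.85 m from the base axis. Payload 10.4 kg.
Tool frame: the origin (TCP) lies between the finger pads; the fingertips stand 11 mm ahead of it and the grasp point (between the pads) lies 8 mm behind it; x points along the fingers, y is the direction in which the jaws open and shut, and the axes are right-handed (so a half turn about x gives the same grasp; the last joint's range is limited). The gripper opens to 87 mm and grips with 3 to 60 N. Pads are 19 mm wide; open, the fingers measure 117 mm over their backs; the gripper's body (75 mm by 190 mm) begins 51 mm behind the grasp point.
Start: joints at [-0.023, 0.332, -0.065, 1.46, 0.022, 1.35, -0.088], TCP at [0.625, 0, 0.234] pointing down, gripper open.
Joint ranges: [-2.6, 2.6], [-0.5, 2.12], [-1.47, 1.34], [0.16, 2.42], [-1.27, 4.41], [0.06, 2.06], [-2.6, 2.6]. Speed limits (rad/s): [2.22, 2.22, 2.79, 2.79, 3.14, 3.14, 3.14].

## Interface

Orientations are given as a unit quaternion [x, y, z, w].
In Python, from bench import r, cams, ticket gives the robot as it stands. The module is installed in compiled form; this text tells all that it offers.
- The arm moves only by the tool drive_tool, never from a script. Its argument "moves" is text: rows parted by semicolons, each of 5 numbers parted by spaces: the shift along the world's x, y, z in m, then the turn about the world's z in degrees, then the closure, from 0 (fully open) to 1 (shut). In form: x y z twist grip; .... A call has 1 to 20 rows; each row shifts and turns the commanded pose from where the row before left it; what a row does not reach is not made up. A row lasts 1/8 s, in which the tool goes at most 62.5 mm and 10.7 degrees, less where a joint would pass 70% of its speed; a pose out of reach is approached as far as the arm can. A call is refused whole if a number of a shift passes 0.0625 or a number of a turn 10.7, either way. A call with a gripper value outside its range is refused whole. The fingers move at their own pace and stop on an object; "newtons" is the grip in N (left out, the last holds). Time passes only in rows, so rows that do not move let the fingers close. It gives the time, the measured TCP pose, the force and the opening at its end, in the units of the state.
- r.read_state(): the state, without advancing time (a new reading comes with each control period).
- cams.camera(name): name is "scene" or "side" or "wrist"; returns a dict with "color" (480x640x3 uint8, red, green, blue), "fx", "fy", "cx", "cy" (pixels), "distortion" ([k1, k2, p1, p2, k3] as OpenCV has them; the pictures are not rectified), "extrinsics" (4x4, takes a point from camera to world coordinates). Camera axes: x right, y down, z forward; pixel columns grow to the right and rows downward; lengths in m; the calibration is good to about 2 mm. A picture is of the moment at which its call begins. There is no depth.
- ticket.close_job(): hands the job in, once; it reports no verdict.
The state is a dict: "time": time; "joint_positions": joint angles; "joint_vel": joint speeds; "joint_torque": joint torques, N m; "ee_pos": TCP position; "eef_rot": TCP orientation; "ft_force": force on the tool from outside, world axes, zero at the start; "torque": the same for the moment, N m; "width": finger opening in m.
Only numpy, scipy, OpenCV 4.12 (cv2) and the standard library are available. Lean on these libraries where they do the work, as an engineer would, in place of code of your own. Each camera call takes 0.05 s, during which the arm holds its last target.

## Task

One of the two cell readers has a stoppered sample cell on its slide: with closed fingertips push that slide all the way in to its end stop and let it go, so that it springs back and latches in the middle with the cell between the optical heads. Then press that reader's start key right down and let go of it. Nothing is to be gripped or lifted; do not touch the sample cell, leave the other, empty reader alone and do not disturb the things standing about.

Things in the scene. Friction and masses are not known exactly. Their poses are not given: they have to be found in the camera images.
- reader_a: Reader a: the one whose slide carries a stoppered sample cell. Fixed. Grey base, x -90..135, y -62..62, 12 mm high; two grey heads x -20..20, y 32..60 either side, tops 62; bridge at x 75, top 60; white console x -85..-15, y 60..108, top 30 (mm). Origin: on the table midway between the heads; +x = the way the slide goes in (away from the robot), +y to the console.
- reader_b: Reader b: the same as reader a, but its slide's pocket is empty; leave it alone. Fixed. Grey base, x -90..135, y -62..62, 12 mm high; two grey heads x -20..20, y 32..60 either side, tops 62; bridge at x 75, top 60; white console x -85..-15, y 60..108, top 30 (mm). Origin: on the table midway between the heads; +x = the way the slide goes in (away from the robot), +y to the console.
- slide_a (a joint): Travel of reader a's slide along the reader's +x, m: 0 fully out (start), 0.050 fully in on the end stop. A damped spring (25 N s/m) drives it out: 4 N at 0, 8 N at 0.050. Past 0.026 the stop pin drops behind a step on the slide; let go then, it returns only to 0.025, the middle (read) position, and stays. Let go sooner, it runs right out.
- slide_b (a joint): Travel of reader b's slide along the reader's +x, m: 0 fully out (start), 0.050 fully in on the end stop. A damped spring (25 N s/m) drives it out: 4 N at 0, 8 N at 0.050. Past 0.026 the stop pin drops behind a step on the slide; let go then, it returns only to 0.025, the middle (read) position, and stays. Let go sooner, it runs right out.
- slide_a_push (a point): Centre of the near (-x) face of reader a's push plate, 45 mm above the table: upright aluminium plate 50 mm wide, 8 thick, 14 to 66 mm above the table, on the slide's near end. With the slide out it is at x -105, y 0 mm in the reader's frame. Free to push from the robot's side; under the fingers is only the flat base.
- slide_b_push (a point): Centre of the near (-x) face of reader b's push plate, 45 mm above the table: upright aluminium plate 50 mm wide, 8 thick, 14 to 66 mm above the table, on the slide's near end. With the slide out it is at x -105, y 0 mm in the reader's frame. Free to push from the robot's side; under the fingers is only the flat base.
- slide_a_pocket (a point): Floor centre of the square black pocket (black floor, 22 mm inside, walls 14 high) on reader a's slide, 24 mm above the table, 80 mm behind the push plate's near face (at x -25, y 0 mm in the reader's frame with the slide out); the sample cell stands in it.
- slide_b_pocket (a point): Floor centre of the square black pocket (black floor, 22 mm inside, walls 14 high) on reader b's slide, 24 mm above the table, 80 mm behind the push plate's near face (at x -25, y 0 mm in the reader's frame with the slide out); empty.
- pin_a (a joint): Drop of reader a's stop pin (steel head 18 mm wide on the bridge), m: 0 = up (head top 78 mm above the table), 0.009 = dropped into the slide. It works by itself.
- pin_b (a joint): Drop of reader b's stop pin (steel head 18 mm wide on the bridge), m: 0 = up (head top 78 mm above the table), 0.009 = dropped into the slide. It works by itself.
- key_a_top (a point): Top centre of reader a's start key: a round white push button, 26 mm wide, in a grey housing on the console; pressed straight down. At x -50, y +84 mm in the reader's frame, about 51 mm above the table.
- key_b_top (a point): Top centre of reader b's start key: a round white push button, 26 mm wide, in a grey housing on the console; pressed straight down. At x -50, y +84 mm in the reader's frame, about 51 mm above the table.
- key_a (a joint): Reader a's start key, m: 0 = up, 0.005 = fully down, which takes 4 N; it springs back up.
- key_b (a joint): Reader b's start key, m: 0 = up, 0.005 = fully down, which takes 4 N; it springs back up.
- cell: The sample cell in reader a: square glass cell 20 x 20 x 42 mm with a white round stopper, 50 mm high over all, 30 g, loose in the pocket (its top 74 mm above the table). Origin: centre of its underside, z up. Not to be touched.
- rack: Bystander: white rack 100 x 45 x 30 mm with two square holes, fixed. Origin: centre of its underside.
- spare: Bystander: a second sample cell of the same kind, loose, standing in the rack (its top 58 mm above the table). Origin: centre of its underside.
- reagent: Bystander: jar 48 mm wide, 85 mm high, loose. Origin: centre of its underside.
- marker: Bystander: black marker pen 12 mm thick, 130 mm long, lying loose between the readers. Origin: its middle, on its underside.
- beaker: Bystander: glass beaker 64 mm wide, 75 mm high, loose. Origin: centre of its underside.
- timer: Bystander: grey timer 62 x 62 x 18 mm, loose. Origin: centre of its underside.
- rinse: Bystander: white bottle 60 mm wide, 150 mm high, loose, behind the readers. Origin: centre of its underside.

How it is judged:
On the way, in this order (a step that is already met when the one before it is completed fails the run):
1. the loaded reader's slide is pushed all the way in (travel over 44 of 50 mm) (value of joint slide_a above 0.044 m), for 0.1 s.
2. the slide is let go and has come back to rest on its stop pin at mid travel (25 mm within 3.5 mm), nothing touching it (value of joint slide_a between 0.0215 and 0.0285 m and value of joint pin_a above 0.006 m and contact force between each of the arm, the fingers and slide_a below 0.2 N), for 0.2 s.
3. that reader's start key is pressed down (over 3.5 of 5 mm) (value of joint key_a above 0.0035 m), for 0.05 s.
At the end, for the whole second after the job is handed in: The loaded reader's slide rests latched at mid travel (25 mm within 3.5 mm) with its stop pin dropped, its key is up again, the cell stands upright in its pocket (within 6 mm), and the empty reader's slide is out (within 3 mm) and its key up (value of joint slide_a between 0.0215 and 0.0285 m and value of joint pin_a above 0.006 m and value of joint each of key_a, key_b below 0.002 m and velocity of joint slide_a between -0.01 and 0.01 m/s and distance between cell and slide_a_pocket below 0.006 m and angle between cell's own z axis and vertical below 0.15 rad and value of joint slide_b below 0.003 m); the robot touches nothing.
It fails at once if the sample cell leaves its pocket or tips (distance between cell and slide_a_pocket above 0.012 m or angle between cell's own z axis and vertical above 0.35 rad).
It fails at once if the robot touches the sample cell (contact force between any of the fingers, the arm and cell above 0.3 N).
It fails at once if the empty reader's slide is pushed (over 8 mm) or its key pressed (over 2.5 mm) (value of joint slide_b above 0.008 m or value of joint key_b above 0.0025 m).
It fails at once if the start key is pressed while the slide is not at its middle position (value of joint key_a above 0.0025 m and not (value of joint slide_a between 0.0215 and 0.0285 m)).
It fails at once if a bystander is shifted (over 25 mm) (distance of any of spare, reagent, marker, beaker, timer, rinse from where it was at the start of the episode above 0.025 m).
It also fails if it takes over 38 s, if anything falls off the work surface, if the arm or the gripper's body presses on something with over 40 N, if the wrist force passes 120 N, or if a joint passes its speed limit or range.

## Working session

There is one attempt and no reset: what is moved stays moved. The work goes in short steps, Python scripts to look and compute and a tool call to move; the robot and the scene stay as the last step left them, time stands still between calls to the robot, and variables do not carry over. Pictures are saved under pics/ and viewed, and the job is handed in when it is done.

Besides the shell and the picture viewer there is one more tool, called after "Request:" as name(argument=value, ...) on one line, values as JSON. drive_tool: Moves the arm, as the interface text tells. Its arguments: {"type":"object","properties":{"moves":{"type":"string"},"newtons":{"type":"number"}},"required":["moves"]}

```bash
mkdir -p pics
python3 - <<'E'
from bench import r,cams
import cv2,numpy as np
s=r.read_state();print(s['time'],s['ee_pos'],s['eef_rot'],s['width'])
for n in ['scene','side','wrist']:
    c=cams.camera(n);cv2.imwrite(f'pics/{n}0.png',c['color'][:,:,::-1]);print(n,c['fx'],c['cx'],c['distortion'],np.round(c['extrinsics'],3).tolist())
E
```

```text
0.0 [ 6.24625325e-01 -2.23731093e-05  2.32761201e-01] [-0.49963158 -0.50033411  0.50036657 -0.49966726] 0.08701444886779462
scene 486.2031304831381 318.90955820054285 [-0.0850092  0.         0.         0.         0.       ] [[0.008, 0.826, -0.564, 1.298], [1.0, -0.008, 0.003, -0.012], [-0.002, -0.564, -0.826, 1.109], [0.0, 0.0, 0.0, 1.0]]
side 531.2039891325734 319.863475644794 [-0.0568172  0.         0.         0.         0.       ] [[-0.863, -0.311, 0.398, 0.099], [-0.505, 0.506, -0.699, 0.877], [0.016, -0.805, -0.594, 0.809], [0.0, 0.0, 0.0, 1.0]]
wrist 330.406591038977 321.0175672594868 [-0.05031252  0.          0.          0.          0.        ] [[1.0, 0.001, 0.0, 0.624], [0.001, -0.953, -0.304, 0.084], [-0.0, 0.304, -0.953, 0.384], [0.0, 0.0, 0.0, 1.0]]
```

View pics/scene0.png

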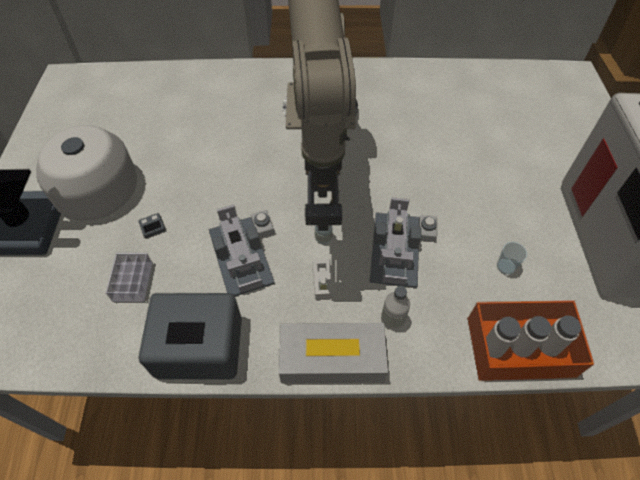

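View pics/side0.png

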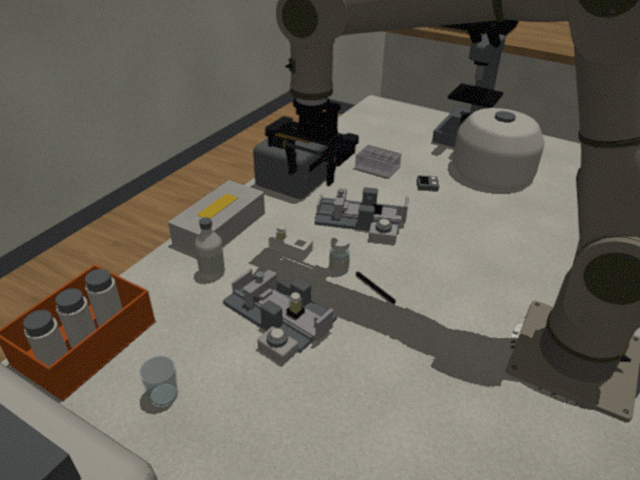

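View pics/wrist0.png

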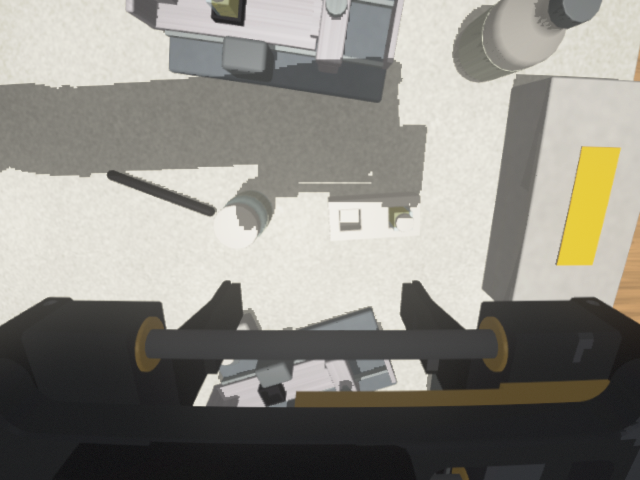

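Run:
```python
import cv2
a=cv2.imread('pics/scene0.png')[190:300,360:450];cv2.imwrite('pics/sc_crop.png',cv2.resize(a,None,fx=5.4,fy=5.4,interpolation=cv2.INTER_CUBIC))
a=cv2.imread('pics/side0.png')[260:370,215:345];cv2.imwrite('pics/si_crop.png',cv2.resize(a,None,fx=5.4,fy=5.4,interpolation=cv2.INTER_CUBIC))
```

```text
(no output)
```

View pics/sc_crop.png

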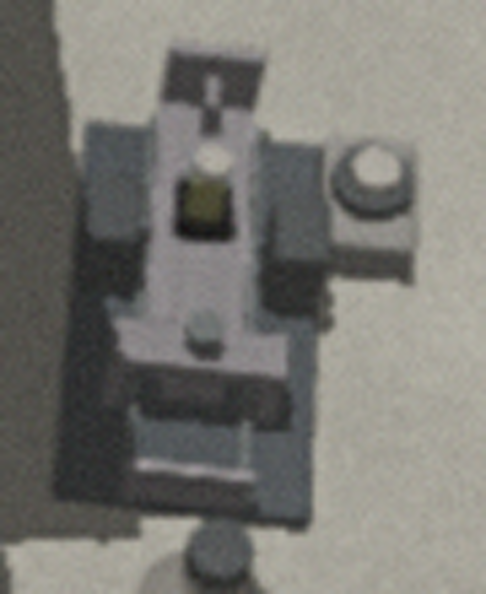

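View pics/si_crop.png

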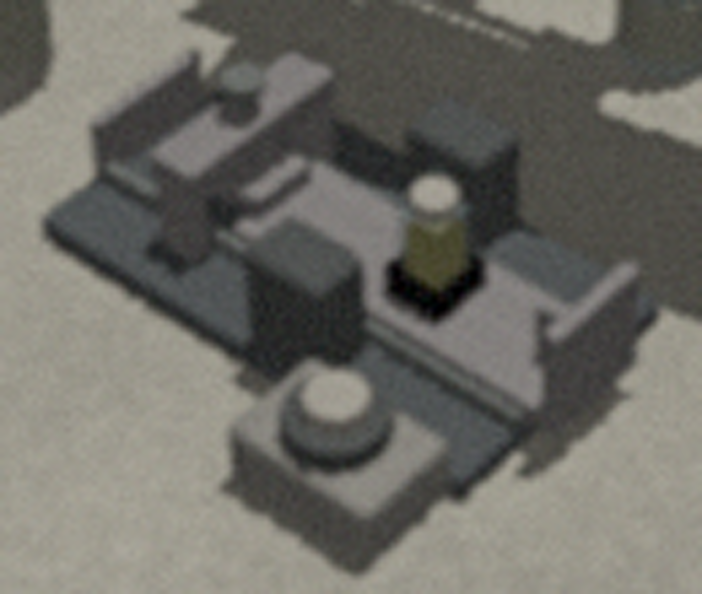

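```bash
cat > fit.py <<'E'
import cv2,numpy as np
from bench import cams
from scipy.optimize import least_squares
def proj(c,P):
    E=np.linalg.inv(np.array(c['extrinsics']));K=np.array([[c['fx'],0,c['cx']],[0,c['fy'],c['cy']],[0,0,1.]])
    return cv2.projectPoints(np.float64(P),cv2.Rodrigues(E[:3,:3])[0],E[:3,3],K,np.array(c['distortion']))[0][:,0]
E
python3 - <<'E'
from fit import *
sc=[((-105,-25,66),(170,42)),((-105,25,66),(268,46)),((-50,84,51),(378,168)),((75,0,78),(205,325)),((-25,0,74),(213,158)),((135,-62,12),(57,490)),((135,62,12),(307,518))]
si=[((-50,84,51),(337,393)),((-25,0,74),(436,190)),((75,0,78),(243,78)),((135,62,12),(48,228)),((-101,25,66),(548,335)),((-101,-25,66),(635,268))]
C={n:cams.camera(n) for n in('scene','side')}
D=[('scene',np.array([p for p,_ in sc])/1e3,np.array([q for _,q in sc])/5.4+[360,190]),('side',np.array([p for p,_ in si])/1e3,np.array([q for _,q in si])/5.4+[215,260])]
def W(v,P):
    c,s=np.cos(v[2]),np.sin(v[2]);return P@np.array([[c,-s,0],[s,c,0],[0,0,1]]).T+[v[0],v[1],0]
f=lambda v:np.concatenate([(proj(C[n],W(v,P))-q).ravel() for n,P,q in D])
s=least_squares(f,[.6,.2,0],loss='soft_l1');print(s.x,np.degrees(s.x[2]));print(np.round(f(s.x).reshape(-1,2),1).tolist())
for n,p in dict(plate=(-.105,0,.045),end=(-.055,0,.045),key=(-.05,.084,.051),cell=(-.025,0,0)).items():print(n,W(s.x,np.array([p])))
E
```

```text
[ 0.56095207  0.20263089 -0.14482548] -8.297888755471574
[[-0.0, -1.4], [-0.1, -0.2], [-0.1, -1.3], [0.2, -0.8], [0.2, -0.5], [-0.9, -0.9], [0.9, -0.4], [-0.4, -0.4], [-0.4, 0.2], [-0.3, -0.9], [-2.3, -2.9], [0.2, 0.1], [-0.2, -1.3]]
plate [[0.4570513  0.21778446 0.045     ]]
end [[0.50652785 0.21056847 0.045     ]]
key [[0.52359837 0.29296749 0.051     ]]
cell [[0.53621379 0.20623888 0.        ]]
```

Request:
drive_tool(moves="-0.026 0.028 0 10.2 1; -0.026 0.028 0 10.2 1; -0.026 0.028 0 10.2 1; -0.026 0.028 0 10.2 1; -0.026 0.028 0 10.2 1; -0.026 0.028 0 10.2 1; -0.026 0.028 0 10.2 1; -0.028 0.0275 0 10.2 1; 0 0 -0.04 0 1; 0 0 -0.04 0 1; 0 0 0 0 1", newtons=10)

```text
time: 1.62
ee_pos: [0.4134, 0.2226, 0.1515]
eef_rot: [0.051, 0.707, -0.053, 0.704]
ft_force: [-0.2, 1.0, 0.5]
width: 0.0005
```

Request:
drive_tool(moves="0 0 -0.04 0 1; 0 0 -0.04 0 1; 0 0 -0.018 0 1; 0 0 0 0 1")

```text
time: 2.12
ee_pos: [0.4153, 0.2236, 0.0561]
eef_rot: [0.052, 0.705, -0.052, 0.705]
ft_force: [0.6, 0.0, 0.1]
width: 0.0005
```

Run:
```python
from bench import r,cams
import cv2
print(r.read_state()['ee_pos'])
c=cams.camera('wrist')['color'][:,:,::-1];cv2.imwrite('pics/w1.png',c)
c=cams.camera('side')['color'][:,:,::-1];cv2.imwrite('pics/s1.png',cv2.resize(c[220:380,200:420],None,fx=3.6,fy=3.6,interpolation=cv2.INTER_CUBIC))
```

```text
[0.41527289 0.22356024 0.05610785]
```

View pics/w1.png

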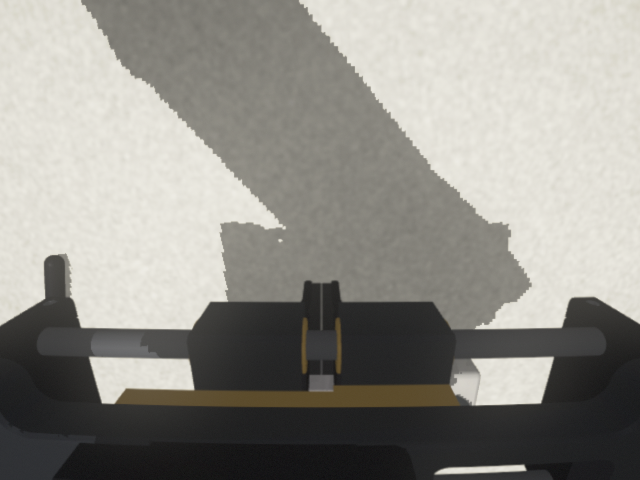

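View pics/s1.png

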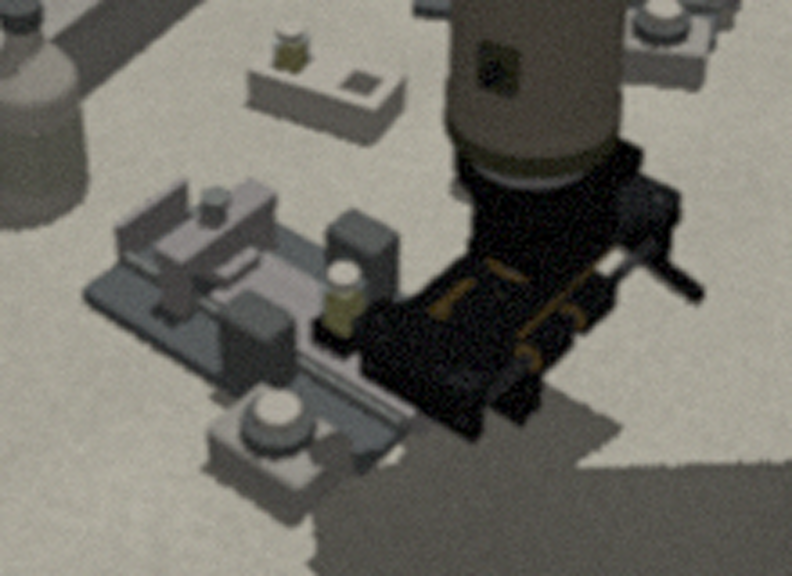

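Request:
drive_tool(moves="0.010 -0.0015 -0.008 0 1; 0.010 -0.0015 0 0 1; 0.005 -0.0007 0 0 1; 0 0 0 0 1")

```text
time: 2.72
ee_pos: [0.4405, 0.2197, 0.0477]
eef_rot: [0.052, 0.705, -0.052, 0.705]
ft_force: [0.1, -0.4, 0.9]
width: 0.0007
```

Request:
drive_tool(moves="0.005 -0.0007 0 0 1; 0.005 -0.0007 0 0 1; 0.005 -0.0007 0 0 1; 0 0 0 0 1")

```text
time: 3.22
ee_pos: [0.4548, 0.2178, 0.0475]
eef_rot: [0.052, 0.705, -0.052, 0.705]
ft_force: [-4.2, 0.4, 2.9]
width: 0.0007
```

Request:
drive_tool(moves="0.008 -0.0012 0 0 1; 0.008 -0.0012 0 0 1; 0.008 -0.0012 0 0 1; 0.008 -0.0012 0 0 1; 0.004 -0.0006 0 0 1; 0 0 0 0 1; 0 0 0 0 1")

```text
time: 4.1
ee_pos: [0.4899, 0.2128, 0.0474]
eef_rot: [0.051, 0.706, -0.052, 0.705]
ft_force: [-7.3, 1.0, 4.6]
width: 0.0005
```

Request:
drive_tool(moves="0.003 -0.0004 0 0 1; 0.003 -0.0004 0 0 1; 0 0 0 0 1; 0 0 0 0 1")

```text
time: 4.6
ee_pos: [0.4958, 0.212, 0.0474]
eef_rot: [0.051, 0.706, -0.052, 0.704]
ft_force: [-6.7, 1.5, 4.8]
width: 0.0008
```

Request:
drive_tool(moves="0.003 -0.0004 0 0 1; 0.002 -0.0003 0 0 1; 0 0 0 0 1; 0 0 0 0 1")

```text
time: 5.1
ee_pos: [0.4974, 0.2118, 0.0472]
eef_rot: [0.05, 0.708, -0.052, 0.702]
ft_force: [-23.6, 0.1, 18.5]
width: 0.0003
```

Request:
drive_tool(moves="-0.003 0.0004 0 0 1; -0.005 0.0007 0 0 1; -0.005 0.0007 0 0 1; -0.005 0.0007 0 0 1; -0.005 0.0007 0 0 1; -0.004 0.0006 0 0 1; -0.004 0.0006 0 0 1; -0.01 0.0015 0 0 1; -0.015 0.002 0 0 1; -0.02 0.003 0 0 1; 0 0 0.04 0 1; 0 0 0.05 0 1; 0 0 0 0 1")

```text
time: 6.72
ee_pos: [0.4274, 0.223, 0.1412]
eef_rot: [0.053, 0.703, -0.051, 0.707]
ft_force: [0.3, 1.1, -1.5]
width: 0.0005
```

Run:
```python
from bench import r,cams
import cv2
print(r.read_state()['ee_pos'])
c=cams.camera('scene')['color'][:,:,::-1];cv2.imwrite('pics/c2.png',cv2.resize(c[170:300,340:470],None,fx=4.4,fy=4.4,interpolation=cv2.INTER_CUBIC))
c=cams.camera('side')['color'][:,:,::-1];cv2.imwrite('pics/s2.png',cv2.resize(c[220:380,200:420],None,fx=3.6,fy=3.6,interpolation=cv2.INTER_CUBIC))
```

```text
[0.42738329 0.22297981 0.14120591]
```

View pics/c2.png

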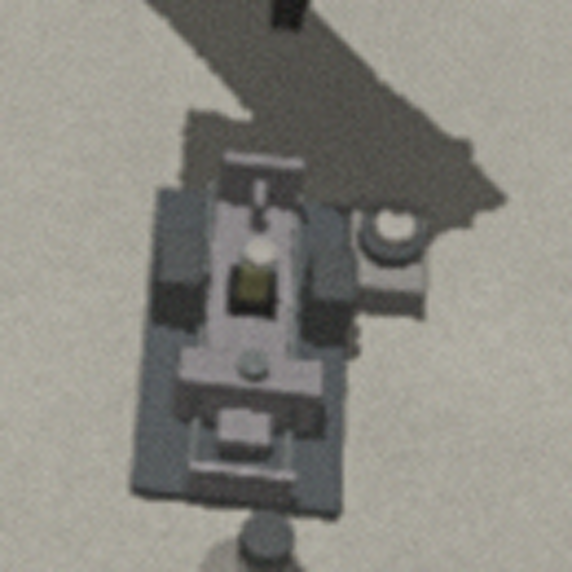

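View pics/s2.png

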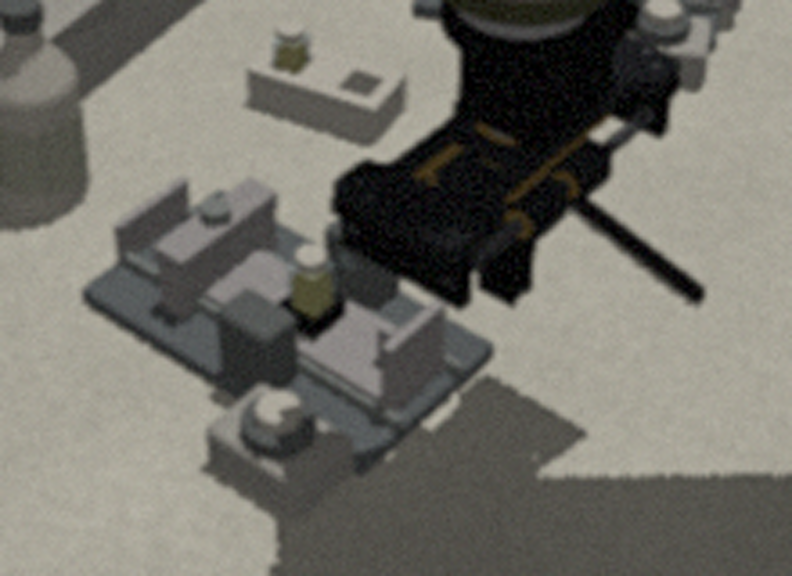

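Request:
drive_tool(moves="0 0.035 0 0 1; 0.032 0.035 0 0 1; 0.032 0 0 0 1; 0.032 0 0 0 1; 0 0 -0.04 0 1; 0 0 -0.025 0 1; 0 0 0 0 1; 0 0 0 0 1")

```text
time: 7.82
ee_pos: [0.5219, 0.292, 0.0729]
eef_rot: [0.052, 0.705, -0.052, 0.705]
ft_force: [0.7, -0.4, 0.4]
width: 0.0004
```

Run:
```python
from bench import r,cams
import cv2
print(r.read_state()['ee_pos'])
c=cams.camera('scene')['color'][:,:,::-1];cv2.imwrite('pics/c3.png',cv2.resize(c[170:300,340:470],None,fx=4.4,fy=4.4,interpolation=cv2.INTER_CUBIC))
c=cams.camera('side')['color'][:,:,::-1];cv2.imwrite('pics/s3.png',cv2.resize(c[220:380,200:420],None,fx=3.6,fy=3.6,interpolation=cv2.INTER_CUBIC))
```

```text
[0.52194449 0.29198135 0.07294601]
```

View pics/c3.png

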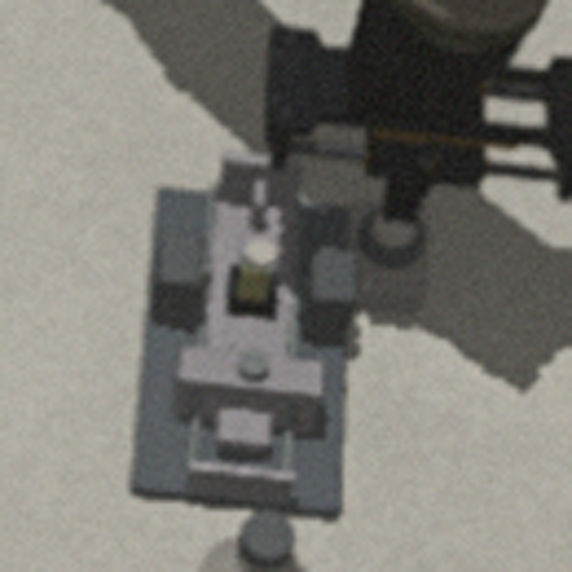

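View pics/s3.png

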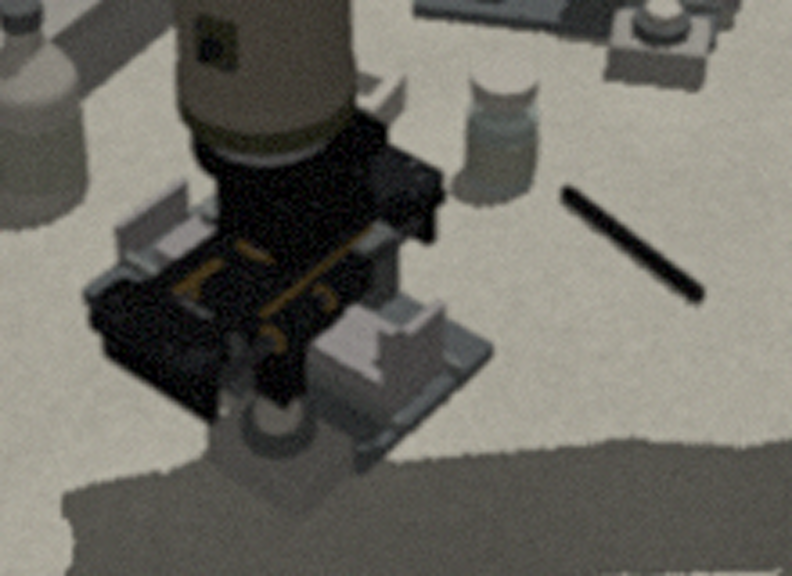

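Request:
drive_tool(moves="0.001 0.001 -0.006 0 1; 0 0 -0.005 0 1; 0 0 -0.003 0 1; 0 0 0 0 1")

```text
time: 8.43
ee_pos: [0.5232, 0.2928, 0.0587]
eef_rot: [0.052, 0.705, -0.052, 0.705]
ft_force: [-0.4, -0.0, 2.9]
width: 0.0005
```

Request:
drive_tool(moves="0 0 -0.002 0 1; 0 0 -0.002 0 1; 0 0 0 0 1; 0 0 0 0 1")

```text
time: 8.93
ee_pos: [0.5233, 0.293, 0.0571]
eef_rot: [0.052, 0.705, -0.052, 0.706]
ft_force: [-7.6, -5.9, 24.8]
width: 0.0001
```

Request:
drive_tool(moves="0 0 0.004 0 1; 0 0 0.01 0 1; 0 0 0.03 0 1; 0 0 0.05 0 1; -0.04 0 0.04 0 1; -0.05 0 0 0 1; -0.05 0 0 0 1; 0 0 0 0 1; 0 0 0 0 1")

```text
time: 10.05
ee_pos: [0.3834, 0.2925, 0.1889]
eef_rot: [0.052, 0.705, -0.052, 0.705]
ft_force: [-0.2, -0.7, 0.1]
width: 0.0005
```

Run:
```python
from bench import r,cams
import cv2
s=r.read_state();print(s['ee_pos'],s['ft_force'])
c=cams.camera('scene')['color'][:,:,::-1];cv2.imwrite('pics/c4.png',cv2.resize(c[170:300,340:470],None,fx=4.4,fy=4.4,interpolation=cv2.INTER_CUBIC))
c=cams.camera('side')['color'][:,:,::-1];cv2.imwrite('pics/s4.png',cv2.resize(c[150:400,130:450],None,fx=2.4,fy=2.4,interpolation=cv2.INTER_CUBIC))
```

```text
[0.38343826 0.29249252 0.18886348] [-0.22039403 -0.66077557  0.09388374]
```

View pics/c4.png

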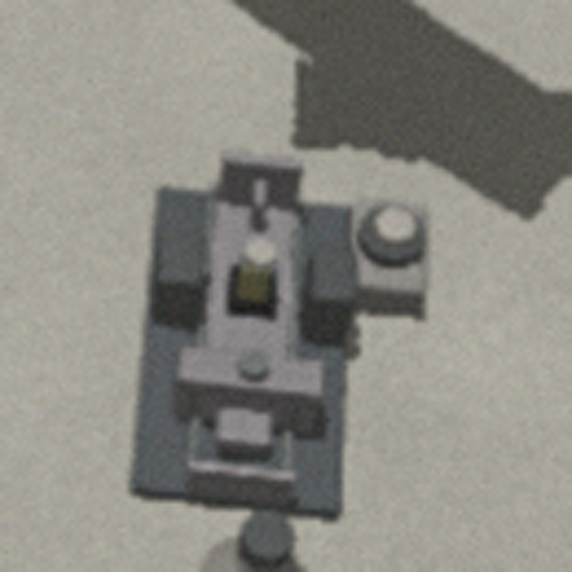

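View pics/s4.png

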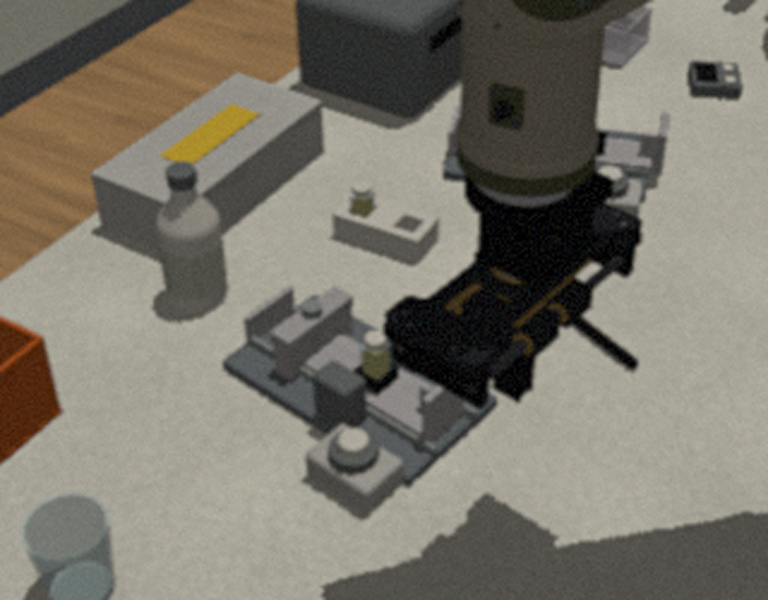

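The slide is latched with its pin down, the cell stands upright, the key is up and the arm is clear.

```bash
python3 -c "
from bench import ticket
print(ticket.close_job())"
```

```text
the job is handed in; nothing more can be done
None
```

The job is done and handed in at about 10 s of the 38 s allowed; no verdict came back.

- **Slide:** I found reader a's pose from the scene and side pictures. With closed fingertips I pushed its slide in until it stopped at the end stop. The force rose to about 24 N after roughly 50 mm of travel. I then backed off slowly. The pictures show the slide latched at mid travel, the pin head dropped and the cell upright between the heads.
- **Start key:** I pressed the key until it bottomed, at about 25 N and roughly 5 mm down, then released it and moved the arm away.
- **Last checks:** In the last pictures the slide is latched, the key is up and the cell is upright. The rinse bottle, beaker, spare, marker and timer look undisturbed, and the residual tool force is under 1 N. The arm partly hid reader b and hid the reagent jar in the last pictures. The jar stood upright in the picture just before the key press, and no move went near either of them.
- **Disagreement:** Only one thing disagreed: one base corner was off by about 3 pixels in the pose fit. The contact points I felt at the push plate and the key matched the fit to within about 1 mm.

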